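# Offer the clamp gate up to its hinge fork for the pin

## Task

The gate of the measuring-cylinder clamp has come off its hinge. Pick up the gate (the bar with a round hinge eye at one end, not the strap that has none), lift it off the bench, bring its eye upright between the two hinge lugs of the clamp on the stand without forcing it, and line up the holes so that a colleague can slide the hinge pin straight down through all three; the gate may point outward at any swing angle. Finish while still holding the gate there, steady and clear of the lugs so that the pin would not bind, and leave everything else on the bench where it is.

Things in the scene. Friction and masses are not known exactly. Their poses are not given: they have to be found in the camera images.
- gate: Loose plain aluminium clamp gate, about 180 g, standing right way up on the bench: straight bar 12 mm thick (y -6 to +6), 30 mm high, with a round upright hinge eye at one end and a slotted other end. Origin: on the underside, under the middle of the pad; x along the bar towards the eye (slotted end x = -75 mm, eye axis x = +65 mm), z up. Balances near the pad; keep it this way up.
- pad (a point): Middle of the gate's gripping place (gate frame 0, -5, 15 mm), axes as the gate's. A dark rubber pad 40 mm long (x) and 30 mm high stands 10 mm proud of the bar's -y side, so the gate is 22 mm thick here (gate y -16 to +6). Good to grip from above, fingers closing along y; free space beside it.
- eye (a point): Centre of the gate's hinge eye, on the hole's axis at mid-height (gate frame 65, 0, 15 mm); axes as the gate's. The eye is a round barrel 24 mm in outer diameter, 30 mm high, with an upright 12 mm hole right through.
- clamp: V clamp, rigid on the stand's column, 150 to 230 mm above the bench. Origin: cylinder axis, mid-height of the hinge fork. z up; x points from the V's open mouth back to the column, so mouth and fork face -x, roughly to the robot. Cheek plate on +y (y 58 to 74 mm, 60 mm high, ends at x = -26 mm) carries the fork; shorter cheek on -y (x from -23 mm, y -74 to -58 mm) with a level bolt swung out to y = -120 mm.
- fork (a point): Middle of the hinge fork, on the pin axis half-way between the lugs (clamp frame -42, 66, 0 mm); axes as the clamp's. Lugs: two round barrels, 24 mm outer diameter, 12 mm upright holes, 18 to 30 mm above and 18 to 30 mm below here, so 3 mm play over and under the 30 mm eye. The gap is open to -x, +y and -y; the cheek's end face at +16 mm in x leaves 4 mm behind a lined-up eye.
- stand: Cylinder stand, fixed: folded beige sheet base, x -130 to +170 mm, y -110 to +110 mm, flat top 55 mm above the bench; upright square aluminium column 40 mm wide at x = +115 mm, 455 mm high; rubber seat ring at the origin. Origin: on the bench under the cylinder axis, straight below the clamp's origin, axes as the clamp's.
- strap: Loose bolt-on strap to be left alone: aluminium bar 150 x 12 x 30 mm with the same rubber pad but a slot at both ends and no round eye. Origin: underside, middle; x along the bar.
- pin: Loose steel hinge pin lying on the bench for the colleague, 10 mm thick, 92 mm long along own x, with a tapered nose at +x and a head at -x, on a small rubber foot; leave alone. Origin: underside, middle.
- syringe: Loose plastic syringe lying on the bench, about 165 mm long along own x, 48 mm over the finger flange; leave alone.
- screwdriver: Loose screwdriver lying along own x, about 200 mm long; leave alone.
- beaker: Glass beaker, 68 mm across and 90 mm high; origin under its centre; leave alone.
- cylinder: Glass measuring cylinder, 50 mm across, on an 84 mm foot, 258 mm high; origin under its centre; leave alone.

How it is judged:
By the outcome, as a careful person would: the job done as asked, in the order asked, and still so for the second after the job is handed in, while the arm keeps its last pose, push and grip.
It also fails if it takes over 45 s, if anything falls off the work surface, if the arm or the gripper's body presses on something with over 40 N, if the wrist force passes 120 N, or if a joint passes its speed limit or range.

## Robot

A 6-joint arm with a two-finger parallel gripper is mounted at the origin on the work surface. World frame = base frame: x ahead of the robot, y to its left, z up, the work surface at z = 0. Lengths are in m, angles in rad, forces in N, time in s.
With the tool pointing down it reaches from about 0.4 to 0.925 m from the base axis. Payload 3.4 kg.
Tool frame: the origin (TCP) lies between the finger pads; the fingertips stand 25 mm ahead of it and the grasp point (between the pads) lies 6 mm ahead of it; z points along the fingers, y is the direction in which the jaws open and shut (so a half turn about z gives the same grasp; the last joint's range is limited). The gripper opens to 85 mm and grips with 20 to 120 N. Pads are 22 mm wide; open, the fingers measure 114 mm over their backs; the gripper's body (76 mm by 85 mm) begins 54 mm behind the grasp point. The pads swing forward as they close: fully open they stand 13 mm farther back than shut.
Start: joints at [-1.359, 0.307, 1.506, -0, 1.328, -0.073], TCP at [0.162, -0.552, 0.256] pointing down, gripper open.
Joint ranges: [-3.12, 3.12], [-1.05, 2.28], [0.14, 2.33], [-1.42, 4.57], [0.1, 2.73], [-2.68, 2.68]. Speed limits (rad/s): [2.57, 2.57, 3.14, 3.14, 3.14, 3.14].

## Interface

Orientations are given as a rotation vector (axis times angle).
In Python, from bench import env gives the robot as it stands.
- The arm moves only by the tool drive_tool, never from a script. Its argument "motion" is a list of rows, each an object of numbers: "hand": the gripper's target within -1 to 1 (shut at 1, half-way at 0, fully open at -1); "x", "y", "z": the shift along the tool's x, y, z in m; "ax", "ay", "az": the turn, a rotation vector about the tool's x, y, z in rad. In form: [{"hand": .., "x": .., "y": .., "z": .., "ax": .., "ay": .., "az": ..}, ...]. A call has 1 to 10 rows; each row shifts and turns the commanded pose from where the row before left it, along the tool's axes as they then stand; what a row does not reach is not made up. A row lasts 1/10 s, in which the tool goes at most 50 mm and 8.59 degrees, less where a joint would pass 70% of its speed; a pose out of reach is approached as far as the arm can. A call is refused whole if a number of a shift passes 0.05 or a number of a turn 0.15, either way. A call with a gripper value outside its range is refused whole. The fingers move at their own pace and stop on an object; "newtons" is the grip in N (left out, the last holds). Time passes only in rows, so rows that do not move let the fingers close. It gives the time, the measured TCP pose, the force and the opening at its end, in the units of the state.
- env.get_state(): the state, without advancing time (a new reading comes with each control period).
- env.grab_frame(name): name is "scene" or "top" or "wrist"; returns a dict with "image" (384x512x3 uint8, red, green, blue), "K" (3x3 intrinsics, pixels), "R" (3x3) and "t" (3): a world point X has camera coordinates R X + t. Camera axes: x right, y down, z forward; pixel columns grow to the right and rows downward; lengths in m; the calibration is good to about 2 mm. The wrist camera is an equidistant fisheye: a pixel r from the principal point sees the ray r / f radians off the axis. A picture is of the moment at which its call begins. There is no depth.
- env.job_done(): hands the job in, once; it reports no verdict.
Trained networks look in a picture, given as the dict that the camera call returned (one of the last four; its "shot" number tells which), for a name from the list of things; names that differ only in an ending like _2 or _b are one class to them, and where a whole thing is asked for, a point or a joint stands for the part that bears it (a point fixed in the world has none). Each returns a list of dicts, best first, with "score" (0 to 1); they miss things now and then, are a little off and sometimes report something else, mostly with a low value. They report only what shows in the picture. A call takes as long as a camera call.
- env.boxes_of(query, picture): "uv" ([column, row] in pixels, amid what is visible of it).
The state is a dict: "time_s": time; "joints": joint angles; "qvel": joint speeds; "joint_torque": joint torques, N m; "ee_pos": TCP position; "orientation": TCP orientation; "force": force on the tool from outside, world axes, zero at the start; "moment": the same for the moment, N m; "finger_gap": finger opening in m.
Only numpy, scipy, OpenCV 4.12 (cv2) and the standard library are available. Lean on these libraries where they do the work, as an engineer would, in place of code of your own. Each camera call takes 0.05 s, during which the arm holds its last target. There are 200 camera calls.

## Working session

There is one attempt and no reset: what is moved stays moved. The work goes in short steps, Python scripts to look and compute and a tool call to move; the robot and the scene stay as the last step left them, time stands still between calls to the robot, and variables do not carry over. Pictures are saved under pics/ and viewed, about 8 in all and at most 12, crops included, and the job is handed in when it is done.

Besides the shell and the picture viewer there is one more tool, called after "Request:" as name(argument=value, ...) on one line, values as JSON. drive_tool: Moves the arm, as the interface text tells. Its arguments: {"type":"object","properties":{"motion":{"type":"array","items":{"type":"object","properties":{"hand":{"type":"number"},"x":{"type":"number"},"y":{"type":"number"},"z":{"type":"number"},"ax":{"type":"number"},"ay":{"type":"number"},"az":{"type":"number"}}}},"newtons":{"type":"number"}},"required":["motion"]}

```bash
mkdir -p pics; ls; python3 - <<'E'
from bench import env
import cv2,numpy as np
s=env.get_state();print(s)
for n in ["scene","top"]:
    f=env.grab_frame(n);cv2.imwrite(f"pics/{n}0.png",cv2.cvtColor(f["image"],cv2.COLOR_RGB2BGR))
    print(n,f["K"].round(1).tolist(),f["R"].round(4).tolist(),f["t"].round(4).tolist())
    for q in ["gate","pad","eye","fork","clamp","stand","strap","pin","cylinder","beaker"]:
        print(q,[([round(float(v)) for v in d["uv"]],round(d["score"],2)) for d in env.boxes_of(q,f)[:3]])
E
```

```text
pics
{'time_s': 0.0, 'joints': array([-1.35946836e+00,  3.07555688e-01,  1.50767740e+00, -8.67681110e-07,
        1.32841966e+00, -7.35016182e-02]), 'qvel': array([-0.0007829 , -0.00083162, -0.00086397,  0.00091786, -0.00108834,
        0.0022517 ]), 'joint_torque': array([-5.46662268e-04, -4.57550204e+01, -2.51915467e+01, -8.86377563e-06,
        1.30183992e-02,  2.29318550e-05]), 'ee_pos': array([ 0.16140854, -0.55119579,  0.25538941]), 'orientation': array([-3.10775323e+00, -4.45607041e-01,  2.23998087e-04]), 'force': array([0.58519566, 0.3825208 , 0.53665608]), 'moment': array([ 0.02868506, -0.02064632,  0.03611384]), 'finger_gap': 0.08556566868762987}
scene [[491.6, 0.0, 256.0], [0.0, 491.6, 196.7], [0.0, 0.0, 1.0]] [[-0.0717, 0.9973, 0.0158], [0.6738, 0.0601, -0.7364], [-0.7354, -0.0422, -0.6763]] [0.0637, -0.2421, 1.9202]
gate [([324, 218], 0.54), ([306, 274], 0.44)]
pad [([330, 218], 0.62)]
eye [([326, 218], 0.85)]
fork [([187, 244], 0.8)]
clamp [([204, 243], 0.87), ([389, 240], 0.18)]
stand [([195, 278], 0.84)]
strap [([390, 239], 0.9), ([160, 187], 0.16)]
pin [([308, 275], 0.43)]
cylinder [([102, 216], 0.88)]
beaker [([122, 204], 0.75)]
top [[415.0, 0.0, 258.2], [0.0, 415.0, 193.5], [0.0, 0.0, 1.0]] [[0.0197, -0.9997, 0.0161], [-0.9925, -0.0214, -0.1199], [0.1202, -0.0136, -0.9927]] [-0.0529, 0.5493, 1.4286]
gate [([190, 219], 0.54)]
pad [([193, 218], 0.79), ([173, 139], 0.17)]
eye [([342, 248], 0.71), ([194, 220], 0.6)]
fork [([298, 134], 0.79)]
clamp [([297, 137], 0.84)]
stand [([296, 158], 0.86), ([139, 196], 0.64), ([212, 155], 0.38)]
strap [([135, 194], 0.85)]
pin [([212, 158], 0.48)]
cylinder [([381, 174], 0.97)]
beaker [([378, 214], 0.9), ([192, 219], 0.48)]
```

```bash
python3 - <<'E'
import cv2
a=cv2.imread("pics/top0.png")[80:300,90:410];b=cv2.imread("pics/scene0.png")[120:330,60:440]
cv2.imwrite("pics/top0c.png",cv2.resize(a,None,fx=2.5,fy=2.5,interpolation=cv2.INTER_CUBIC));cv2.imwrite("pics/scene0c.png",cv2.resize(b,None,fx=2,fy=2,interpolation=cv2.INTER_CUBIC))
E
```

```text
(no output)
```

View pics/top0c.png

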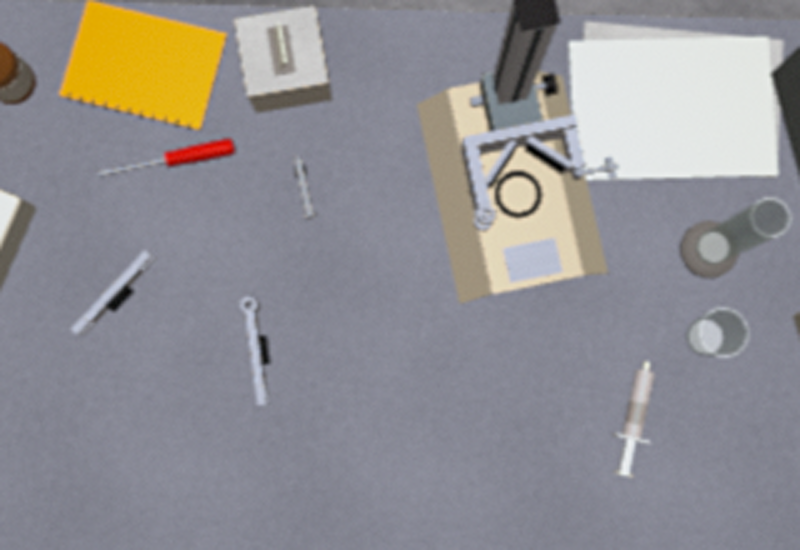

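View pics/scene0c.png

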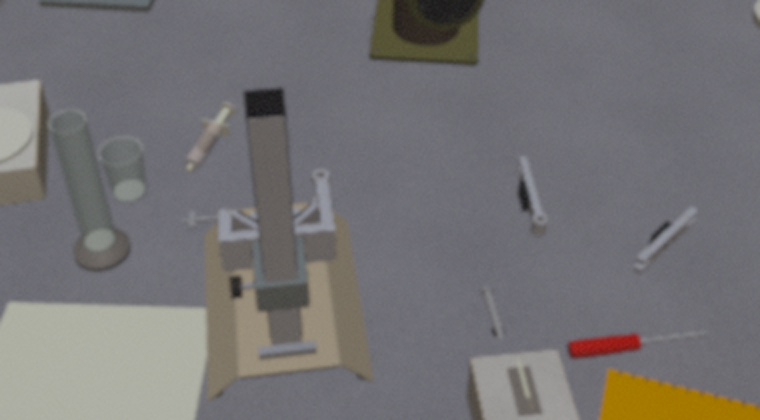

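The top view shows the gate with its eye at full pixel (189,201), its slotted end at (195,241) and the pad on the right at (196,220). The upper lug is at (284,166). In the scene view the lug is at about (220,208).

```bash
cat > h.py <<'E'
import numpy as np,cv2
from bench import env
from scipy.spatial.transform import Rotation as Ro
def ray(f,uv,fish=False):
    K=f["K"];p=np.array([(uv[0]-K[0,2])/K[0,0],(uv[1]-K[1,2])/K[1,1]])
    if fish:
        r=np.hypot(*p);d=np.array([*(p/max(r,1e-9)*np.sin(r)),np.cos(r)])
    else: d=np.array([*p,1.])
    R=np.array(f["R"]);return -R.T@f["t"],R.T@(d/np.linalg.norm(d))
def atz(f,uv,z,fish=False):
    c,d=ray(f,uv,fish);return c+d*(z-c[2])/d[2]
def tri(rs):
    A=sum(np.eye(3)-np.outer(d,d) for c,d in rs);b=sum((np.eye(3)-np.outer(d,d))@c for c,d in rs);return np.linalg.solve(A,b)
def proj(f,X,fish=False):
    p=np.array(f["R"])@X+f["t"];K=f["K"]
    if fish:
        r=np.hypot(p[0],p[1]);q=np.arctan2(r,p[2])*p[:2]/max(r,1e-9)
    else:q=p[:2]/p[2]
    return np.array([K[0,0]*q[0]+K[0,2],K[1,1]*q[1]+K[1,2]])
def save(f,name,box=None,s=1):
    im=cv2.cvtColor(f["image"],cv2.COLOR_RGB2BGR)
    if box: im=im[box[1]:box[3],box[0]:box[2]]
    cv2.imwrite("pics/"+name,cv2.resize(im,None,fx=s,fy=s,interpolation=cv2.INTER_CUBIC))
E
python3 - <<'E'
from h import *
t=env.grab_frame("top");s=env.grab_frame("scene")
np.set_printoptions(precision=4,suppress=True)
print("eye",atz(t,(189.2,201.2),.03),atz(s,(60+538/2,120+214/2),.03))
print("slot",atz(t,(194.8,240.8),.03),atz(s,(60+524/2,120+158/2),.03));print("pad",atz(t,(196,219.6),.03))
print("lug top tri",tri([ray(t,(283.6,166.4)),ray(s,(220.5,208))]),atz(t,(283.6,166.4),.22),atz(s,(220.5,208),.22))
print("ring",atz(t,(90+518/2.5,80+194/2.5),.06))
print("cheek far corner", atz(t,(90+470/2.5,80+138/2.5),.22),atz(t,(90+577/2.5,80+122/2.5),.22))
w=env.grab_frame("wrist");print(w["K"],w["R"],w["t"],-w["R"].T@w["t"]);save(w,"w0.png",s=1.5)
st=env.get_state();print(Ro.from_rotvec(st["orientation"]).as_matrix())
E
```

```text
eye [0.5181 0.2004 0.03  ] [0.5128 0.1982 0.03  ]
slot [0.3803 0.1755 0.03  ] [0.387  0.1801 0.03  ]
pad [0.454  0.1741 0.03  ]
lug top tri [ 0.6201 -0.1189  0.1871] [ 0.6138 -0.116   0.22  ] [ 0.654 -0.114  0.22 ]
ring [ 0.6765 -0.1752  0.06  ]
cheek far corner [ 0.7124 -0.0972  0.22  ] [ 0.7362 -0.2313  0.22  ]
[[297.3186   0.     259.7451]
 [  0.     297.3186 192.3612]
 [  0.       0.       1.    ]] [[ 0.2814 -0.9596  0.0009]
 [-0.9125 -0.2673  0.3098]
 [-0.297  -0.088  -0.9508]] [-0.5763 -0.0398  0.3794] [ 0.2385 -0.5303  0.3736]
[[ 0.9597  0.2809 -0.    ]
 [ 0.2809 -0.9597  0.    ]
 [-0.     -0.     -1.    ]]
```

View pics/w0.png

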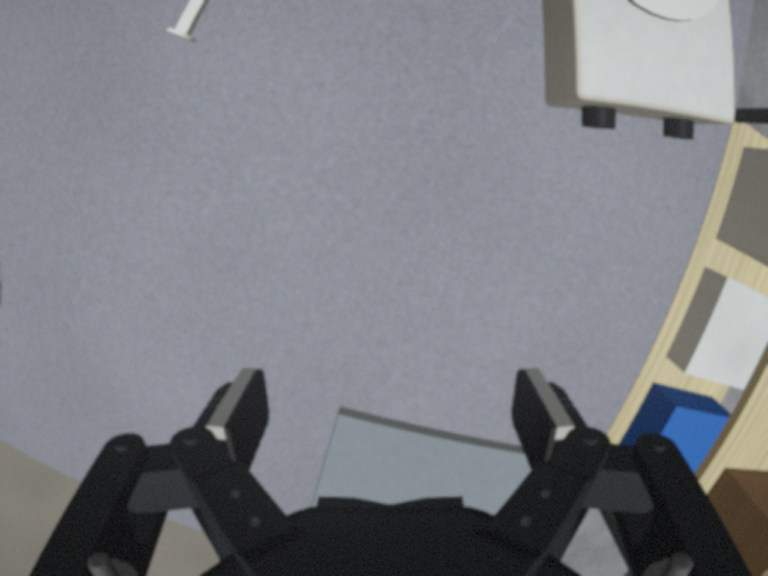

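The wrist camera sits about 80 mm ahead along tool +x, so aligning tool x with gate x will keep the eye in view. Next I move over towards the gate.

Request:
drive_tool(motion=[{"hand": -1,"x": 0.0375,"y": -0.022},{"hand": -1,"x": 0.0375,"y": -0.022},{"hand": -1,"x": 0.0375,"y": -0.022},{"hand": -1,"x": 0.0375,"y": -0.022},{"hand": -1,"x": 0.0375,"y": -0.022},{"hand": -1,"x": 0.0375,"y": -0.022},{"hand": -1,"x": 0.0375,"y": -0.022},{"hand": -1,"x": 0.0375,"y": -0.022},{"hand": -1,"az": 0.106}], newtons=60)

```text
invalid input
```

Request:
drive_tool(motion=[{"hand": -1,"x": 0.014,"y": -0.0467},{"hand": -1,"x": 0.014,"y": -0.0467},{"hand": -1,"x": 0.014,"y": -0.0467},{"hand": -1,"x": 0.014,"y": -0.0467},{"hand": -1,"x": 0.014,"y": -0.0467},{"hand": -1,"x": 0.014,"y": -0.0467},{"hand": -1,"x": 0.014,"y": -0.0467},{"hand": -1,"x": 0.014,"y": -0.0467},{"hand": -1,"x": 0.014,"y": -0.0467},{"hand": -1,"x": 0.014,"y": -0.0467}])

```text
invalid input
```

```bash
python3 - <<'E'
from h import *
np.set_printoptions(precision=4,suppress=True)
st=env.get_state();R=Ro.from_rotvec(st["orientation"]).as_matrix();print(st["time_s"],st["ee_pos"],np.arctan2(R[1,0],R[0,0]))
w=env.grab_frame("wrist");save(w,"w1.png",s=1.5)
for q in ["gate","pad","eye"]:
    for d in env.boxes_of(q,w)[:2]: print(q,d["uv"],d["score"],atz(w,d["uv"],.03 if q!="eye" else .03,True))
E
```

```text
1.25 [ 0.1615 -0.5518  0.2563] 0.28477366566061524
```

View pics/w1.png

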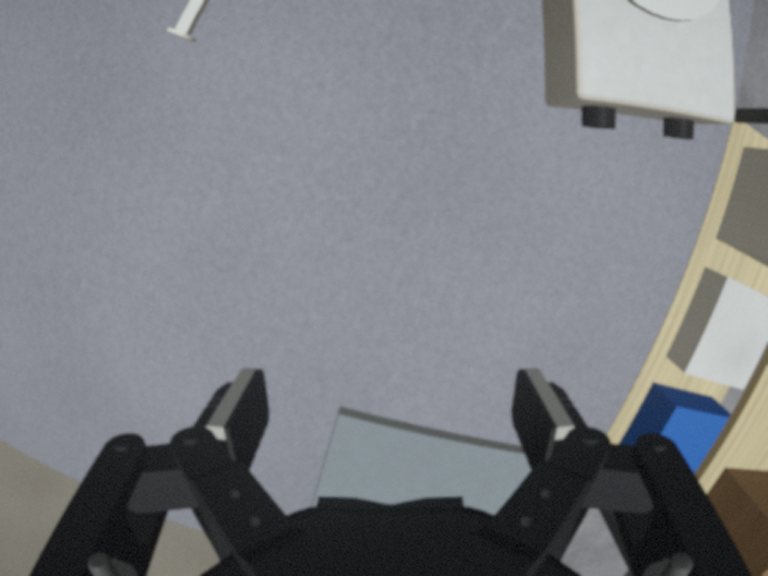

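Both move calls came back "invalid input" and the arm did not move. Rows may need all the keys, so I retry with every key.

Request:
drive_tool(motion=[{"hand": -1,"x": 0.0375,"y": -0.022,"z": 0,"ax": 0,"ay": 0,"az": 0},{"hand": -1,"x": 0.0375,"y": -0.022,"z": 0,"ax": 0,"ay": 0,"az": 0},{"hand": -1,"x": 0.0375,"y": -0.022,"z": 0,"ax": 0,"ay": 0,"az": 0},{"hand": -1,"x": 0.0375,"y": -0.022,"z": 0,"ax": 0,"ay": 0,"az": 0},{"hand": -1,"x": 0.0375,"y": -0.022,"z": 0,"ax": 0,"ay": 0,"az": 0},{"hand": -1,"x": 0.0375,"y": -0.022,"z": 0,"ax": 0,"ay": 0,"az": 0},{"hand": -1,"x": 0.0375,"y": -0.022,"z": 0,"ax": 0,"ay": 0,"az": 0},{"hand": -1,"x": 0.0375,"y": -0.022,"z": 0,"ax": 0,"ay": 0,"az": 0},{"hand": -1,"x": 0,"y": 0,"z": 0,"ax": 0,"ay": 0,"az": 0.106}], newtons=60)

```text
time_s: 2.35
ee_pos: [0.4031, -0.2948, 0.2565]
orientation: [-3.127, -0.286, -0.003]
force: [0.1, -1.1, -0.1]
finger_gap: 0.0856
```

Request:
drive_tool(motion=[{"hand": -1,"x": 0.0137,"y": -0.0462,"z": 0,"ax": 0,"ay": 0,"az": 0},{"hand": -1,"x": 0.0137,"y": -0.0462,"z": 0,"ax": 0,"ay": 0,"az": 0},{"hand": -1,"x": 0.0137,"y": -0.0462,"z": 0,"ax": 0,"ay": 0,"az": 0},{"hand": -1,"x": 0.0137,"y": -0.0462,"z": 0,"ax": 0,"ay": 0,"az": 0},{"hand": -1,"x": 0.0137,"y": -0.0462,"z": 0,"ax": 0,"ay": 0,"az": 0},{"hand": -1,"x": 0.0137,"y": -0.0462,"z": 0,"ax": 0,"ay": 0,"az": 0},{"hand": -1,"x": 0.0137,"y": -0.0462,"z": 0,"ax": 0,"ay": 0,"az": 0},{"hand": -1,"x": 0.0137,"y": -0.0462,"z": 0,"ax": 0,"ay": 0,"az": 0},{"hand": -1,"x": 0.0137,"y": -0.0462,"z": 0,"ax": 0,"ay": 0,"az": 0},{"hand": -1,"x": 0.0137,"y": -0.0462,"z": 0,"ax": 0,"ay": 0,"az": 0}])

```text
time_s: 3.35
ee_pos: [0.4526, 0.1825, 0.2566]
orientation: [3.129, 0.281, 0.002]
force: [1.4, -0.5, 0.4]
finger_gap: 0.0853
```

```bash
python3 - <<'E'
from h import *
np.set_printoptions(precision=4,suppress=True)
env.grab_frame("wrist")
w=env.grab_frame("wrist");save(w,"w2.png",s=1.5)
st=env.get_state();R=Ro.from_rotvec(st["orientation"]).as_matrix();print(st["time_s"],st["ee_pos"],np.arctan2(R[1,0],R[0,0]))
for q in ["gate","pad","eye"]:
    for d in env.boxes_of(q,w)[:2]: print(q,d["uv"],d["score"],atz(w,d["uv"],.03,True))
E
```

```text
3.45 [0.4535 0.186  0.2566] 0.1850398818177453
gate [263.0, 163.1] 0.64 [0.4597 0.1873 0.03  ]
pad [262.6, 165.4] 0.74 [0.4568 0.1873 0.03  ]
eye [260.7, 161.7] 0.61 [0.4608 0.1903 0.03  ]
```

View pics/w2.png

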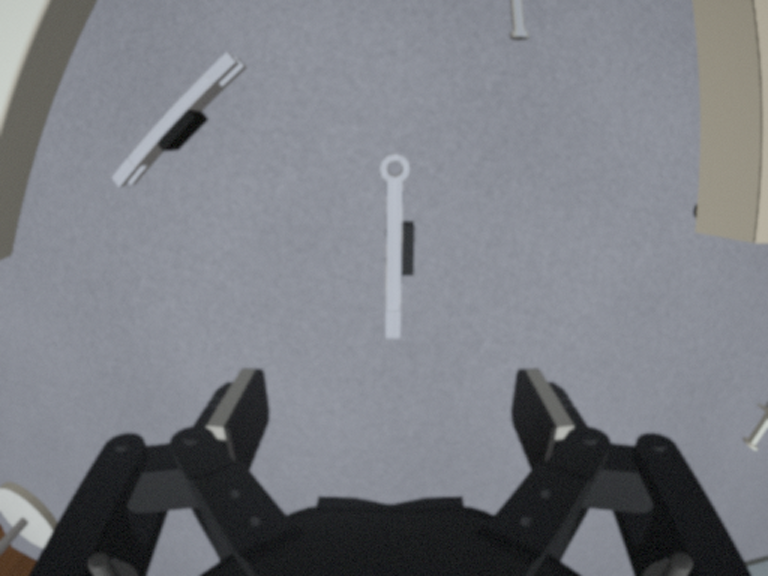

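Wrist view: gate eye at (395,169) in the enlarged picture, slotted end at (393,338), and the pad on its right at (408,248). All match expectation.

```bash
python3 - <<'E'
from h import *
np.set_printoptions(precision=4,suppress=True)
w=env.grab_frame("wrist")
im=w["image"].astype(int);g=im.sum(2)
e=atz(w,(395/1.5,169/1.5),.03,True);s=atz(w,(393/1.5,338/1.5),.03,True);p=atz(w,(408/1.5,248/1.5),.03,True)
u=(e-s)/np.linalg.norm(e-s);print(e,s,p,np.linalg.norm(e-s),np.arctan2(u[1],u[0]))
n=np.array([-u[1],u[0],0]);tgt=e-.065*u-.005*n;print("tgt",tgt)
st=env.get_state();R=Ro.from_rotvec(st["orientation"]).as_matrix();print(st["ee_pos"],np.arctan2(R[1,0],R[0,0]),R,(R.T@(tgt-st["ee_pos"])))
E
```

```text
[0.516  0.1862 0.03  ] [0.3783 0.1624 0.03  ] [0.4567 0.1648 0.03  ] 0.13970056738532213 0.1717129780918118
tgt [0.4528 0.1702 0.03  ]
[0.4523 0.1795 0.2562] 0.1785971095734116 [[ 0.9841  0.1776 -0.0006]
 [ 0.1776 -0.9841 -0.0009]
 [-0.0008  0.0008 -1.    ]] [-0.001   0.009   0.2262]
```

Request:
drive_tool(motion=[{"hand": -1,"x": -0.001,"y": 0.009,"z": 0.02,"ax": 0,"ay": 0,"az": 0.0},{"hand": -1,"x": 0,"y": 0,"z": 0.04,"ax": 0,"ay": 0,"az": 0},{"hand": -1,"x": 0,"y": 0,"z": 0.03,"ax": 0,"ay": 0,"az": 0},{"hand": -1,"x": 0,"y": 0,"z": 0,"ax": 0,"ay": 0,"az": 0},{"hand": -1,"x": 0,"y": 0,"z": 0,"ax": 0,"ay": 0,"az": 0}])

```text
time_s: 4.15
ee_pos: [0.4533, 0.1699, 0.1665]
orientation: [3.129, 0.277, -0.002]
force: [-0.1, 0.3, -0.2]
finger_gap: 0.085
```

```bash
cat > gm.py <<'E'
from h import *
np.set_printoptions(precision=4,suppress=True)
w=env.grab_frame("wrist")
import sys
save(w,sys.argv[1],s=1.5)
c=-w["R"].T@w["t"];print("cam",c)
for i in range(2):
    st=env.get_state();R=Ro.from_rotvec(st["orientation"]).as_matrix();print(st["time_s"],st["ee_pos"],np.arctan2(R[1,0],R[0,0]),st["qvel"])
    print("cam in tool",R.T@(c-st["ee_pos"]))
g=cv2.cvtColor(w["image"],cv2.COLOR_RGB2GRAY)
m=((g>165)*255).astype(np.uint8)
for k in cv2.findContours(m,cv2.RETR_LIST,cv2.CHAIN_APPROX_NONE)[0]:
    if cv2.contourArea(k)>60:
        (x,y),(a,b),t=cv2.minAreaRect(k);print((round(x,1),round(y,1)),(round(a,1),round(b,1)),round(t,1))
for q in ["pad","eye"]:
    for d in env.boxes_of(q,w)[:2]: print(q,d["uv"],d["score"],atz(w,d["uv"],.03,True))
E
python3 gm.py w3.png
```

```text
cam [0.5323 0.1832 0.2838]
4.2 [0.4542 0.1705 0.1675] 0.176984228215919 [ 0.0093 -0.0149 -0.0208 -0.0003 -0.0053 -0.0012]
cam in tool [ 0.0793  0.0013 -0.1162]
4.2 [0.4542 0.1705 0.1675] 0.176984228215919 [ 0.0093 -0.0149 -0.0208 -0.0003 -0.0053 -0.0012]
cam in tool [ 0.0793  0.0013 -0.1162]
(7.0, 373.5) (14.0, 19.0) 0.0
(238.8, 111.3) (15.6, 16.3) 45.0
(238.5, 177.5) (159.0, 25.0) 90.0
(57.4, 73.7) (11.1, 136.6) 37.0
pad [242.0, 174.7] 0.73 [0.4641 0.1866 0.03  ]
eye [241.5, 179.4] 0.78 [0.4598 0.1864 0.03  ]
```

View pics/w3.png

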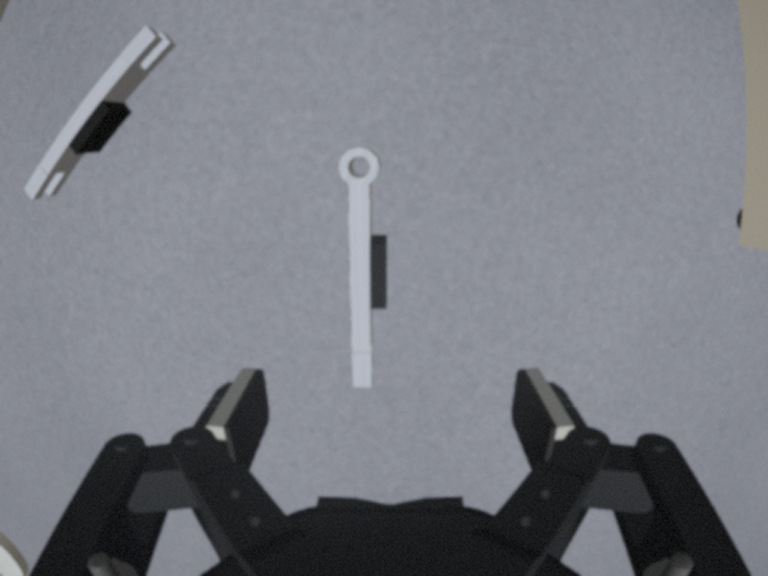

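The gate is now left of centre: eye at (358,167), slot end at (362,386). The arm had still been settling in the picture before. I recompute.

```bash
python3 - <<'E'
from h import *
np.set_printoptions(precision=4,suppress=True)
w=env.grab_frame("wrist")
g=cv2.cvtColor(w["image"],cv2.COLOR_RGB2GRAY)
e=atz(w,(238.8,111.3),.03,True);s=atz(w,(241.3,257.3),.03,True)
u=(e-s)/np.linalg.norm(e-s);print(e,s,np.linalg.norm(e-s),np.arctan2(u[1],u[0]))
n=np.array([-u[1],u[0],0]);tgt=e-.065*u-.005*n;tgt[2]=.03;print("tgt",tgt)
st=env.get_state();R=Ro.from_rotvec(st["orientation"]).as_matrix();print(st["ee_pos"],np.arctan2(R[1,0],R[0,0]),(R.T@(tgt-st["ee_pos"])))
E
```

```text
[0.5206 0.2    0.03  ] [0.3827 0.1756 0.03  ] 0.14005679616734204 0.17518968721190464
tgt [0.4574 0.1838 0.03  ]
[0.4547 0.1713 0.1681] 0.17818203494335091 [ 0.0044 -0.0117  0.1381]
```

Request:
drive_tool(motion=[{"hand": -1,"x": 0.003,"y": -0.012,"z": 0.0,"ax": 0,"ay": 0,"az": 0.0},{"hand": -1,"x": 0,"y": 0,"z": 0.04,"ax": 0,"ay": 0,"az": 0},{"hand": -1,"x": 0,"y": 0,"z": 0.04,"ax": 0,"ay": 0,"az": 0},{"hand": -1,"x": 0,"y": 0,"z": 0.035,"ax": 0,"ay": 0,"az": 0},{"hand": -1,"x": 0,"y": 0,"z": 0.021,"ax": 0,"ay": 0,"az": 0},{"hand": -1,"x": 0,"y": 0,"z": 0,"ax": 0,"ay": 0,"az": 0},{"hand": -1,"x": 0,"y": 0,"z": 0,"ax": 0,"ay": 0,"az": 0}])

```text
time_s: 5.05
ee_pos: [0.4546, 0.1845, 0.0307]
orientation: [-3.129, -0.281, -0.001]
force: [-0.3, 0.0, -0.9]
finger_gap: 0.0855
```

Request:
drive_tool(motion=[{"hand": 0.2,"x": 0,"y": 0,"z": 0,"ax": 0,"ay": 0,"az": 0},{"hand": 0.6,"x": 0,"y": 0,"z": 0,"ax": 0,"ay": 0,"az": 0},{"hand": 1,"x": 0,"y": 0,"z": 0,"ax": 0,"ay": 0,"az": 0},{"hand": 1,"x": 0,"y": 0,"z": 0,"ax": 0,"ay": 0,"az": 0},{"hand": 1,"x": 0,"y": 0,"z": 0,"ax": 0,"ay": 0,"az": 0},{"hand": 1,"x": 0,"y": 0,"z": 0,"ax": 0,"ay": 0,"az": 0},{"hand": 1,"x": 0,"y": 0,"z": 0,"ax": 0,"ay": 0,"az": 0},{"hand": 1,"x": 0,"y": 0,"z": 0,"ax": 0,"ay": 0,"az": 0}], newtons=60)

```text
time_s: 5.85
ee_pos: [0.4546, 0.1837, 0.0311]
orientation: [-3.129, -0.28, -0.002]
force: [-1.2, -0.6, 7.6]
finger_gap: 0.0206
```

Request:
drive_tool(motion=[{"hand": 1,"x": 0,"y": 0,"z": -0.01,"ax": 0,"ay": 0,"az": 0},{"hand": 1,"x": 0,"y": 0,"z": -0.03,"ax": 0,"ay": 0,"az": 0},{"hand": 1,"x": 0,"y": 0,"z": -0.045,"ax": 0,"ay": 0,"az": 0},{"hand": 1,"x": 0,"y": 0,"z": -0.045,"ax": 0,"ay": 0,"az": 0},{"hand": 1,"x": 0,"y": 0,"z": -0.035,"ax": 0,"ay": 0,"az": 0},{"hand": 1,"x": 0,"y": 0,"z": -0.01,"ax": 0,"ay": 0,"az": 0},{"hand": 1,"x": 0,"y": 0,"z": 0,"ax": 0,"ay": 0,"az": 0}])

```text
time_s: 6.55
ee_pos: [0.4548, 0.1839, 0.207]
orientation: [-3.128, -0.28, -0.006]
force: [0.0, -0.2, -2.0]
finger_gap: 0.0211
```

Request:
drive_tool(motion=[{"hand": 1,"x": -0.002,"y": 0.02,"z": 0,"ax": 0,"ay": 0,"az": 0},{"hand": 1,"x": -0.004,"y": 0.04,"z": 0,"ax": 0,"ay": 0,"az": 0},{"hand": 1,"x": -0.004,"y": 0.04,"z": 0,"ax": 0,"ay": 0,"az": 0},{"hand": 1,"x": -0.004,"y": 0.04,"z": 0,"ax": 0,"ay": 0,"az": 0},{"hand": 1,"x": -0.004,"y": 0.04,"z": 0,"ax": 0,"ay": 0,"az": 0},{"hand": 1,"x": -0.004,"y": 0.04,"z": 0,"ax": 0,"ay": 0,"az": 0},{"hand": 1,"x": -0.004,"y": 0.04,"z": 0,"ax": 0,"ay": 0,"az": 0},{"hand": 1,"x": -0.004,"y": 0.04,"z": 0,"ax": 0,"ay": 0,"az": 0},{"hand": 1,"x": -0.002,"y": 0.025,"z": 0,"ax": 0,"ay": 0,"az": 0},{"hand": 1,"x": 0,"y": 0,"z": 0,"ax": 0,"ay": 0,"az": 0}])

```text
time_s: 7.55
ee_pos: [0.4796, -0.1447, 0.2027]
orientation: [-3.129, -0.274, 0.006]
force: [-0.5, 0.3, -1.6]
finger_gap: 0.021
```

Request:
drive_tool(motion=[{"hand": 1,"x": 0,"y": 0,"z": 0,"ax": 0,"ay": 0,"az": 0},{"hand": 1,"x": 0,"y": 0,"z": 0,"ax": 0,"ay": 0,"az": 0}])

```text
time_s: 7.75
ee_pos: [0.4791, -0.1407, 0.2037]
orientation: [-3.127, -0.281, 0.005]
force: [0.7, -0.3, -2.1]
finger_gap: 0.0213
```

```bash
python3 gm.py w4.png
```

```text
cam [ 0.5584 -0.1275  0.3208]
7.8 [ 0.4794 -0.1405  0.2041] 0.179791157280212 [ 0.009  -0.0102 -0.0094 -0.0027 -0.0011 -0.0017]
cam in tool [ 0.0798  0.001  -0.1168]
7.8 [ 0.4794 -0.1405  0.2041] 0.179791157280212 [ 0.009  -0.0102 -0.0094 -0.0027 -0.0011 -0.0017]
cam in tool [ 0.0798  0.001  -0.1168]
(412.6, 264.4) (12.2, 77.8) 32.5
(479.0, 206.5) (18.3, 29.5) 26.6
(247.5, 134.0) (33.0, 32.0) -0.0
(464.0, 23.0) (46.0, 94.0) 90.0
(341.0, 4.0) (8.0, 38.0) 90.0
(300.1, 156.5) (169.6, 367.5) 22.8
(271.0, 3.5) (7.0, 30.0) 90.0
pad [253.7, 227.4] 0.58 [ 0.4239 -0.1448  0.03  ]
eye [251.3, 224.0] 0.87 [ 0.4274 -0.1416  0.03  ]
eye [490.9, 218.0] 0.65 [ 0.4843 -0.4587  0.03  ]
```

View pics/w4.png

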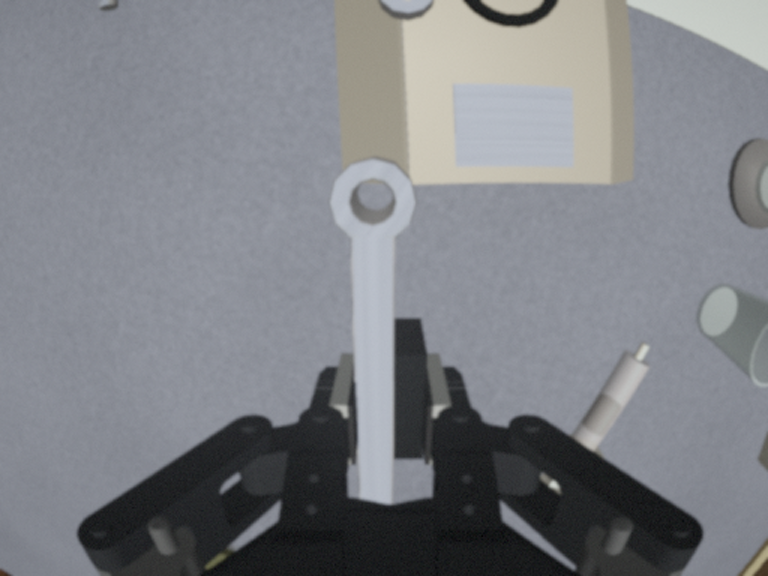

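The lug edge shows at (406,5) and the held gate's eye at (373,200); the grasp looks level and straight. I creep forward 30 mm.

Request:
drive_tool(motion=[{"hand": 1,"x": 0.015,"y": 0,"z": 0,"ax": 0,"ay": 0,"az": 0},{"hand": 1,"x": 0.015,"y": 0,"z": 0,"ax": 0,"ay": 0,"az": 0},{"hand": 1,"x": 0,"y": 0,"z": 0,"ax": 0,"ay": 0,"az": 0},{"hand": 1,"x": 0,"y": 0,"z": 0,"ax": 0,"ay": 0,"az": 0},{"hand": 1,"x": 0,"y": 0,"z": 0,"ax": 0,"ay": 0,"az": 0}])

```text
time_s: 8.4
ee_pos: [0.5097, -0.1363, 0.2051]
orientation: [-3.129, -0.281, 0.002]
force: [0.1, 0.5, -2.2]
finger_gap: 0.0209
```

```bash
python3 - <<'E'
from h import *
import pickle
np.set_printoptions(precision=4,suppress=True)
w=env.grab_frame("wrist");st=env.get_state();R=Ro.from_rotvec(st["orientation"]).as_matrix()
pickle.dump((w,st),open("f5.pkl","wb"))
print(st["ee_pos"],R)
save(w,"w5.png",(160,0,420,200),3)
E
```

```text
[ 0.5095 -0.1363  0.2051] [[ 0.984   0.178  -0.0009]
 [ 0.178  -0.984   0.0002]
 [-0.0009 -0.0003 -1.    ]]
```

View pics/w5.png

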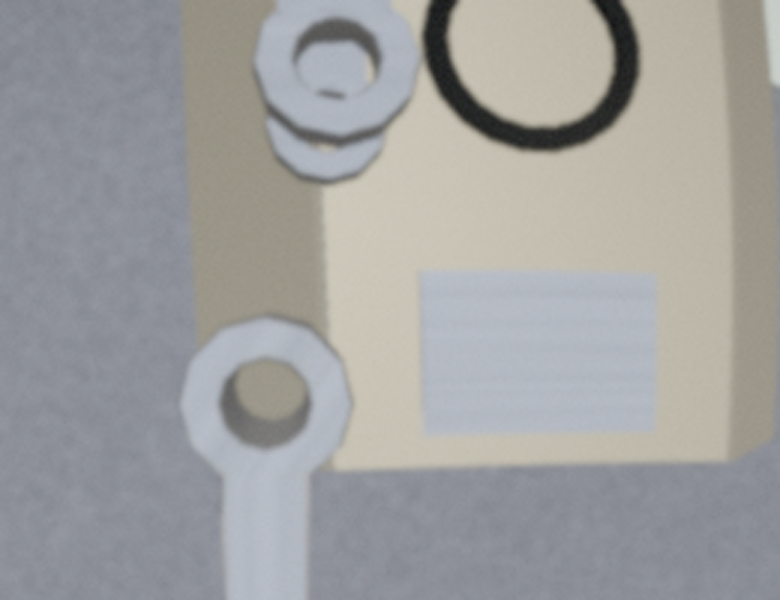

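Crop of the wrist view (3x, offset 160,0): the upper lug's hole rim is centred near (337,62), spanning x 292–382. The lower lug's front edge is at (327,182). The gate's eye hole rim is centred near (266,402), outer x 181–351. I fit the circle poses.

```bash
cat > fit.py <<'E'
from h import *
from scipy.optimize import least_squares
np.set_printoptions(precision=4,suppress=True)
th=np.linspace(0,2*np.pi,240)
def ext(f,c,r):
    P=np.array([proj(f,c+r*np.array([np.cos(a),np.sin(a),0]),True) for a in th])
    return P[:,0].min(),P[:,0].max(),P[:,1].min(),P[:,1].max()
def fit(f,obs,c0):
    # obs: list of (radius, index(0 l,1 r,2 t,3 b), pixel, dz)
    g=lambda c:[ext(f,c+[0,0,o[3] if len(o)>3 else 0],o[0])[o[1]]-o[2] for o in obs]
    s=least_squares(g,c0,x_scale=.01);return s.x,s.fun
E
python3 - <<'E'
from fit import *
import pickle
w,st=pickle.load(open("f5.pkl","rb"))
R=Ro.from_rotvec(st["orientation"]).as_matrix();p=st["ee_pos"]
X=lambda v:160+v/3-1/3
Y=lambda v:v/3-1/3
lug,r=fit(w,[(.012,0,X(254)),(.012,1,X(420)),(.012,3,Y(133)),(.006,0,X(292)),(.006,1,X(382)),(.006,2,Y(17))],[.615,-.12,.22]);print("lug",lug,r)
lug2,r=fit(w,[(.012,0,X(254)),(.012,1,X(420)),(.012,3,Y(133)),(.006,0,X(292)),(.006,1,X(382)),(.006,2,Y(17)),(.012,3,Y(182),-.048)],[.615,-.12,.22]);print("lug2",lug2,r)
eye,r=fit(w,[(.012,0,X(181)),(.012,1,X(352)),(.012,2,Y(316)),(.006,0,X(220)),(.006,1,X(311)),(.006,2,Y(357)),(.006,3,Y(448))],[.575,-.12,.205]);print("eye",eye,r,"exp z",p[2]-.001)
for l in (lug,lug2): print("tool shift",R.T@(l-[0,0,.015]-eye))
E
```

```text
lug [ 0.625  -0.1217  0.1931] [-0.4482  0.3701  0.0842  0.9717 -0.8948 -0.089 ]
lug2 [ 0.6244 -0.1217  0.1945] [-0.7407  0.6614  0.7316  0.8258 -0.7469  0.1284 -1.159 ]
eye [ 0.5735 -0.1209  0.2004] [-0.7426  0.4839 -0.1104  0.7032 -0.4495  0.8132 -0.7071] exp z 0.20410587212349718
tool shift [0.0506 0.0099 0.0222]
tool shift [0.05   0.0099 0.0209]
```

The clamp sits lower than I had assumed: the lug top is about 0.194, and the scene triangulation agreed at 0.187. The gate must drop about 21 mm and shift about +10 mm in y before going in. I do that while still clear, then re-measure.

Request:
drive_tool(motion=[{"hand": 1,"x": 0,"y": 0.005,"z": 0.01,"ax": 0,"ay": 0,"az": 0},{"hand": 1,"x": 0,"y": 0.005,"z": 0.0115,"ax": 0,"ay": 0,"az": 0},{"hand": 1,"x": 0,"y": 0,"z": 0,"ax": 0,"ay": 0,"az": 0},{"hand": 1,"x": 0,"y": 0,"z": 0,"ax": 0,"ay": 0,"az": 0},{"hand": 1,"x": 0,"y": 0,"z": 0,"ax": 0,"ay": 0,"az": 0}])

```text
time_s: 8.95
ee_pos: [0.5116, -0.1465, 0.1837]
orientation: [-3.129, -0.28, 0.0]
force: [0.5, 0.0, -1.8]
finger_gap: 0.0208
```

```bash
python3 - <<'E'
from h import *
import pickle
np.set_printoptions(precision=4,suppress=True)
w=env.grab_frame("wrist");st=env.get_state();R=Ro.from_rotvec(st["orientation"]).as_matrix()
pickle.dump((w,st),open("f6.pkl","wb"))
print(st["ee_pos"],R)
save(w,"w6.png",(180,0,380,150),4)
E
```

```text
[ 0.5118 -0.1465  0.1839] [[ 0.9841  0.1776  0.0002]
 [ 0.1776 -0.9841 -0.    ]
 [ 0.0002  0.0001 -1.    ]]
```

View pics/w6.png

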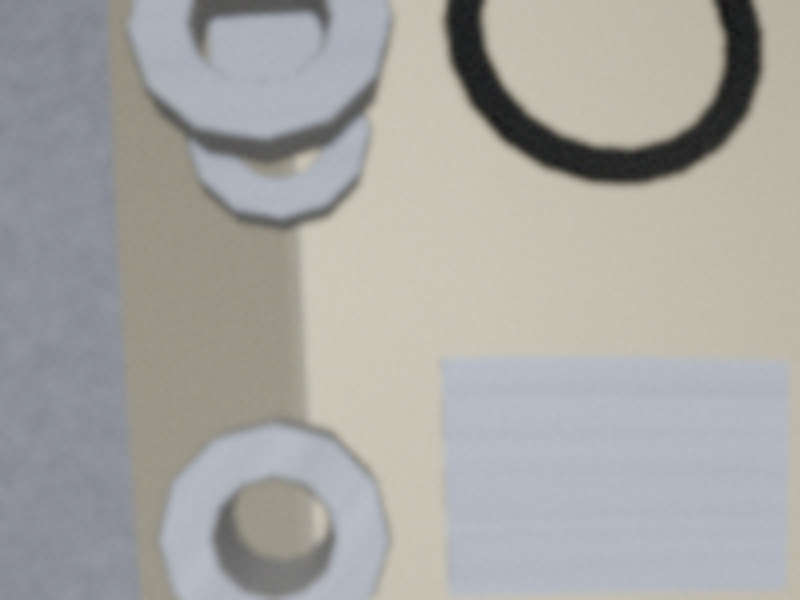

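Crop (4x, offset 180,0): upper lug outer x 130–391, bottom 139; lower lug right 370, bottom 217. Eye outer x 161–389, top 421; its hole x 213–336, y 477–597.

```bash
python3 - <<'E'
from fit import *
import pickle
w,st=pickle.load(open("f6.pkl","rb"))
R=Ro.from_rotvec(st["orientation"]).as_matrix();p=st["ee_pos"]
X=lambda v:180+v/4-.375
Y=lambda v:v/4-.375
A=[(.012,0,X(130)),(.012,1,X(391)),(.012,3,Y(139)),(.006,0,X(190)),(.006,1,X(330)),(.006,3,Y(82))]
lug,r=fit(w,A,[.615,-.12,.195]);print("lug",lug,r)
lug2,r=fit(w,A+[(.012,3,Y(217),-.048),(.012,1,X(370),-.048)],[.615,-.12,.195]);print("lug2",lug2,r)
eye,r=fit(w,[(.012,0,X(161)),(.012,1,X(389)),(.012,2,Y(421)),(.006,0,X(213)),(.006,1,X(336)),(.006,2,Y(477)),(.006,3,Y(597))],[.575,-.12,.18]);print("eye",eye,r,"exp z",p[2]-.001)
for l in (lug,lug2): print("tool shift",R.T@(l-[0,0,.015]-eye))
E
```

```text
lug [ 0.6249 -0.1214  0.1917] [-0.3521  0.3536  0.559   0.9652 -0.9647 -0.5702]
lug2 [ 0.625  -0.1214  0.1916] [-0.3289  0.2897  0.5203  0.967  -1.0069 -0.5877  0.0793  0.1157]
eye [ 0.5755 -0.1312  0.1793] [-0.6795  0.6306 -0.0273  0.7867 -0.7406  0.5836 -0.5593] exp z 0.1829178273733498
tool shift [ 0.0504 -0.0008  0.0026]
tool shift [ 0.0504 -0.0008  0.0027]
```

```bash
python3 - <<'E'
from fit import *
import pickle
w,st=pickle.load(open("f6.pkl","rb"))
R=Ro.from_rotvec(st["orientation"]).as_matrix();p=st["ee_pos"]
X=lambda v:180+v/4-.375
Y=lambda v:v/4-.375
def fite(obs,c0):
    def g(q):
        o_=[]
        for r,i,v,dz in obs:
            e=(q[3] if r>.01 else -q[3])  # erosion
            o_.append(ext(w,q[:3]+[0,0,dz],r-e/1000)[i]-v)
        return o_
    s=least_squares(g,[*c0,.2],x_scale=[.01,.01,.01,1]);return s.x,s.fun
E=[(.012,0,X(161),0),(.012,1,X(389),0),(.012,2,Y(421),0),(.006,0,X(213),0),(.006,1,X(336),0),(.006,2,Y(477),0),(.006,3,Y(597),0)]
A=[(.012,0,X(130),0),(.012,1,X(391),0),(.012,3,Y(139),0),(.006,0,X(190),0),(.006,1,X(330),0),(.006,3,Y(82),0)]
e1,r=fite(E,[.575,-.13,.18]);print(e1,r)
e2,r=fite(E+[(.006,0,X(232),-.03),(.006,3,Y(560),-.03)],[.575,-.13,.18]);print(e2,r)
l1,r=fite(A,[.625,-.12,.19]);print(l1,r)
l2,r=fite(A+[(.012,3,Y(217),-.048),(.012,1,X(370),-.048)],[.625,-.12,.19]);print(l2,r)
for e in(e1,e2):
  for l in (l1,l2): print("tool shift",R.T@(l[:3]-[0,0,.015]-e[:3]))
E
```

```text
[ 0.5756 -0.1312  0.1797  0.2516] [-0.1856  0.1316  0.3137  0.1189 -0.0662 -0.2481 -0.0646]
[ 0.5756 -0.1312  0.1801  0.2873] [-0.2628  0.0584  0.4307 -0.0915 -0.0061 -0.2636  0.1867  0.3721 -0.4381]
[ 0.6246 -0.1216  0.1931  0.2678] [-0.0203  0.0123 -0.0343  0.02   -0.0122  0.035 ]
[ 0.6246 -0.1216  0.1932  0.263 ] [-0.0488  0.0728  0.0145  0.0324  0.0068  0.0445 -0.0827 -0.091 ]
tool shift [ 0.0499 -0.0007  0.0017]
tool shift [ 0.0499 -0.0007  0.0016]
tool shift [ 0.0499 -0.0007  0.0021]
tool shift [ 0.0499 -0.0007  0.002 ]
```

Both fits agree with small residuals: the remaining shift is about x +50, y −0.7, z +1.8 mm. I adjust y and z, then advance gently and watch the force.

Request:
drive_tool(motion=[{"hand": 1,"x": 0.005,"y": -0.0007,"z": 0.0018,"ax": 0,"ay": 0,"az": 0},{"hand": 1,"x": 0.008,"y": 0,"z": 0,"ax": 0,"ay": 0,"az": 0},{"hand": 1,"x": 0.006,"y": 0,"z": 0,"ax": 0,"ay": 0,"az": 0},{"hand": 1,"x": 0.005,"y": 0,"z": 0,"ax": 0,"ay": 0,"az": 0},{"hand": 1,"x": 0.005,"y": 0,"z": 0,"ax": 0,"ay": 0,"az": 0},{"hand": 1,"x": 0.003,"y": 0,"z": 0,"ax": 0,"ay": 0,"az": 0},{"hand": 1,"x": 0,"y": 0,"z": 0,"ax": 0,"ay": 0,"az": 0},{"hand": 1,"x": 0,"y": 0,"z": 0,"ax": 0,"ay": 0,"az": 0}])

```text
time_s: 9.8
ee_pos: [0.5429, -0.1399, 0.1819]
orientation: [-3.129, -0.281, 0.001]
force: [-0.1, 0.9, -2.3]
finger_gap: 0.021
```

Request:
drive_tool(motion=[{"hand": 1,"x": 0.004,"y": 0,"z": 0,"ax": 0,"ay": 0,"az": 0},{"hand": 1,"x": 0.004,"y": 0,"z": 0,"ax": 0,"ay": 0,"az": 0},{"hand": 1,"x": 0.004,"y": 0,"z": 0,"ax": 0,"ay": 0,"az": 0},{"hand": 1,"x": 0.004,"y": 0,"z": 0,"ax": 0,"ay": 0,"az": 0},{"hand": 1,"x": 0,"y": 0,"z": 0,"ax": 0,"ay": 0,"az": 0},{"hand": 1,"x": 0,"y": 0,"z": 0,"ax": 0,"ay": 0,"az": 0},{"hand": 1,"x": 0,"y": 0,"z": 0,"ax": 0,"ay": 0,"az": 0}])

```text
time_s: 10.5
ee_pos: [0.5586, -0.1371, 0.1819]
orientation: [-3.129, -0.281, 0.001]
force: [-0.4, 0.6, -1.2]
finger_gap: 0.0212
```

```bash
python3 - <<'E'
from h import *
import pickle
np.set_printoptions(precision=4,suppress=True)
w=env.grab_frame("wrist");st=env.get_state();R=Ro.from_rotvec(st["orientation"]).as_matrix()
pickle.dump((w,st),open("f7.pkl","wb"))
print(st["ee_pos"],R,st["force"])
save(w,"w7.png",(190,60,320,160),6)
E
```

```text
[ 0.5586 -0.1371  0.1819] [[ 0.9841  0.1778 -0.0004]
 [ 0.1778 -0.9841  0.0001]
 [-0.0003 -0.0002 -1.    ]] [ 0.1638 -0.0665 -1.2402]
```

View pics/w7.png

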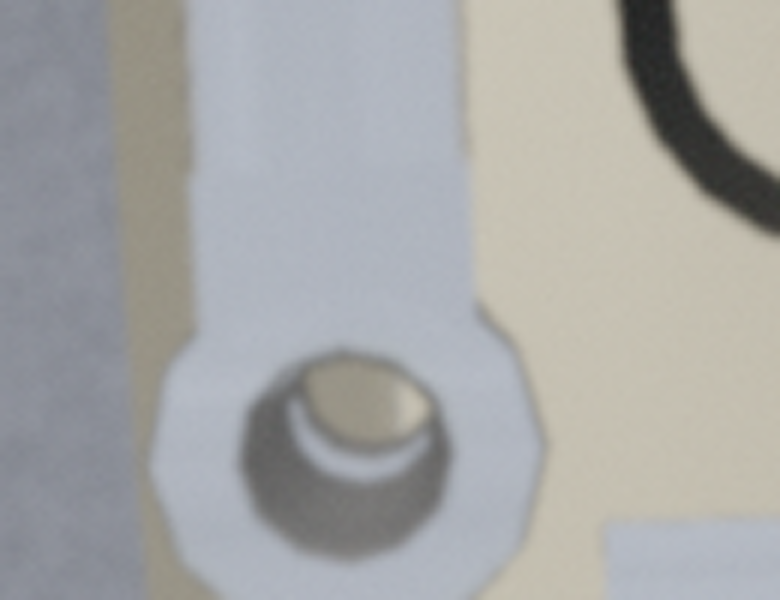

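Crop (6x, offset 190,60): the eye is under the lug with no contact force. The lug hole rim spans x 238–452, y 347–560, and through it I see a dark wall, a light crescent and an inner ellipse with its bottom edge at y≈452. I predict the rims to interpret these.

```bash
cat > f7.py <<'E'
from fit import *
import pickle
w,st=pickle.load(open("f7.pkl","rb"))
R=Ro.from_rotvec(st["orientation"]).as_matrix();p=st["ee_pos"]
X=lambda v:190+v/6-.417
Y=lambda v:60+v/6-.417
q=.00026
lug,r=fit(w,[(.012-q,0,X(150)),(.012-q,1,X(546)),(.006+q,0,X(238)),(.006+q,1,X(452)),(.006+q,2,Y(347)),(.006+q,3,Y(560))],[.625,-.12,.192]);print("lug",lug,r)
ex,ey=R[:,0],R[:,1]
def show(n,c,r):
    l,rr,t,b=ext(w,c,r);print(n,[round(6*(v-o+.417)) for v,o in((l,190),(rr,190),(t,60),(b,60))])
show("lug bottom",lug-[0,0,.012],.006);show("lowlug top",lug-[0,0,.048],.006);show("lowlug bot",lug-[0,0,.060],.006)
for d in (-.004,-.002,0,.002,.004):
    c=lug-[0,0,.015]+d*ex;show(f"eye top {d}",c,.006+q);show(f"eye bot {d}",c-[0,0,.03],.006)
eye0=np.array([.5756,-.1312,.18]);w6,s6=pickle.load(open("f6.pkl","rb"))
R6=Ro.from_rotvec(s6["orientation"]).as_matrix()
print("pred eye now",p+R@(R6.T@(eye0-s6["ee_pos"])),"needed shift",R.T@(lug-[0,0,.015]-(p+R@(R6.T@(eye0-s6["ee_pos"])))))
E
python3 f7.py
```

```text
lug [ 0.6241 -0.1217  0.1947] [-0.3741 -0.0236  0.2897  0.1034  0.2326 -0.2344]
lug bottom [262, 445, 341, 522]
lowlug top [298, 439, 316, 455]
lowlug bot [307, 438, 310, 439]
eye top -0.004 [263, 448, 393, 576]
eye bot -0.004 [297, 440, 365, 506]
eye top -0.002 [262, 448, 364, 548]
eye bot -0.002 [296, 440, 341, 483]
eye top 0 [262, 449, 334, 519]
eye bot 0 [296, 440, 317, 459]
eye top 0.002 [261, 449, 304, 489]
eye bot 0.002 [296, 440, 293, 436]
eye top 0.004 [261, 449, 274, 460]
eye bot 0.004 [296, 440, 269, 412]
pred eye now [ 0.6224 -0.1218  0.178 ] needed shift [ 0.0017  0.0002 -0.0018]
```

This reads as follows: the dark band is the lug wall plus the eye wall, the crescent is the lower lug's top face, and the inner ellipse is the lower lug's hole (predicted bottom 455, seen 452). The eye is therefore about 1.8 mm short and 0.4 mm to the left. I correct that.

Request:
drive_tool(motion=[{"hand": 1,"x": 0.0017,"y": 0.0004,"z": -0.0007,"ax": 0,"ay": 0,"az": 0},{"hand": 1,"x": 0,"y": 0,"z": 0,"ax": 0,"ay": 0,"az": 0},{"hand": 1,"x": 0,"y": 0,"z": 0,"ax": 0,"ay": 0,"az": 0},{"hand": 1,"x": 0,"y": 0,"z": 0,"ax": 0,"ay": 0,"az": 0},{"hand": 1,"x": 0,"y": 0,"z": 0,"ax": 0,"ay": 0,"az": 0}])

```text
time_s: 11.05
ee_pos: [0.5605, -0.1372, 0.1827]
orientation: [-3.129, -0.28, 0.0]
force: [0.8, 0.4, -1.1]
finger_gap: 0.0208
```

```bash
python3 - <<'E'
from h import *
import pickle
np.set_printoptions(precision=4,suppress=True)
fs=[env.grab_frame("wrist") for _ in range(4)]
w=dict(fs[-1]);w["image"]=np.mean([f["image"].astype(float) for f in fs],0).clip(0,255).astype(np.uint8)
st=env.get_state();pickle.dump((w,st),open("f8.pkl","wb"))
print(st["ee_pos"],st["force"])
w=dict(w);im=w["image"].astype(float);c=im[105:158,222:270];w["image"]=((im-c.min())/(c.max()-c.min())*255).clip(0,255).astype(np.uint8)
save(w,"w8.png",(222,105,276,155),12)
E
```

```text
[ 0.5605 -0.1372  0.1827] [ 0.1941  0.1389 -0.9526]
```

View pics/w8.png

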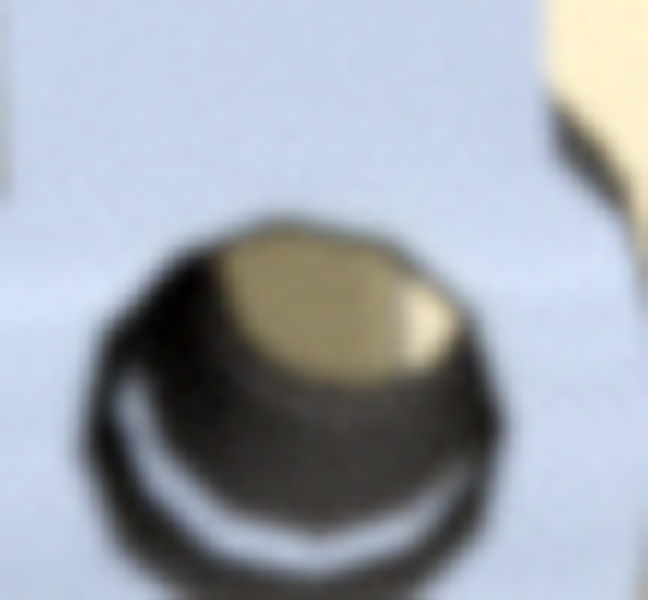

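The contrast-stretched view (12x, offset 222,105) shows the lug hole rim left 85, right 500, top 215. A thin light crescent has its outer bottom at 575 and inner bottom at 525, and the see-through hole's bottom is at 385. I predict the rims again for this frame.

```bash
cat > f8.py <<'E'
from fit import *
import pickle
w,st=pickle.load(open("f8.pkl","rb"))
R=Ro.from_rotvec(st["orientation"]).as_matrix();p=st["ee_pos"]
ex,ey=R[:,0],R[:,1]
lug=np.array([.6243,-.1217,.1938])
def show(n,c,r):
    l,rr,t,b=ext(w,c,r);print(n,[round(12*(v-o+.458)) for v,o in((l,222),(rr,222),(t,105),(b,105))])
s=least_squares(lambda d:np.array([ext(w,lug+[d[0],d[1],0],.00626)[i] for i in(0,1,2)])-[222+85/12-.458,222+500/12-.458,105+215/12-.458],[0,0],x_scale=.001)
print(s.x,s.fun);lug=lug+[*s.x,0]
show("lug top",lug,.00626);show("lug bottom",lug-[0,0,.012],.006);show("lug bottom chamf",lug-[0,0,.012],.00626);show("lowlug top",lug-[0,0,.048],.006);show("lowlug bot",lug-[0,0,.060],.006)
for d in (-.002,0,.001,.002,.003):
    c=lug-[0,0,.015]+d*ex;show(f"eye top {d}",c,.00626);show(f"eye bot {d}",c-[0,0,.03],.006)
E
python3 f8.py
```

```text
[-0.0002  0.0001] [-0.1002  0.0991  0.0023]
lug top [84, 501, 215, 627]
lug bottom [128, 489, 194, 550]
lug bottom chamf [120, 497, 186, 558]
lowlug top [203, 481, 133, 407]
lowlug bot [221, 479, 118, 373]
eye top -0.002 [129, 496, 238, 599]
eye bot -0.002 [199, 482, 184, 463]
eye top 0 [128, 496, 180, 542]
eye bot 0 [198, 482, 137, 417]
eye top 0.001 [128, 496, 151, 514]
eye bot 0.001 [198, 482, 113, 394]
eye top 0.002 [128, 496, 121, 485]
eye bot 0.002 [198, 482, 89, 370]
eye top 0.003 [127, 496, 92, 456]
eye bot 0.003 [197, 482, 66, 347]
```

```bash
python3 - <<'E'
import pickle,numpy as np,cv2
from scipy.ndimage import map_coordinates
for n,rows in(("f7",(116,154)),("f8",(118,160))):
    w,_=pickle.load(open(n+".pkl","rb"));g=cv2.cvtColor(w["image"],cv2.COLOR_RGB2GRAY)
    print(n,rows[0])
    for c in (240,244,247,250,254): print(c,g[rows[0]:rows[1],c].tolist())
    for r in (130,134,138,142,146,150): print("row",r,g[r,224:270].tolist())
E
```

```text
f7 116
240 [182, 180, 177, 162, 142, 126, 118, 116, 112, 111, 119, 129, 139, 144, 150, 156, 159, 156, 146, 132, 115, 105, 104, 106, 107, 107, 108, 111, 112, 112, 110, 115, 117, 116, 126, 142, 161, 174]
244 [181, 174, 158, 138, 133, 139, 146, 147, 148, 148, 147, 148, 146, 141, 131, 122, 127, 139, 156, 168, 173, 165, 148, 125, 113, 112, 115, 115, 114, 117, 116, 115, 117, 118, 121, 126, 143, 161]
247 [177, 166, 144, 130, 136, 146, 148, 149, 148, 146, 147, 148, 148, 148, 148, 143, 134, 125, 131, 149, 167, 175, 169, 149, 129, 119, 116, 120, 119, 118, 117, 118, 119, 117, 119, 124, 134, 152]
250 [181, 176, 161, 141, 136, 143, 147, 148, 147, 148, 148, 149, 148, 149, 148, 148, 145, 132, 128, 137, 158, 172, 175, 163, 142, 123, 118, 118, 120, 120, 119, 117, 116, 119, 122, 126, 140, 159]
254 [182, 181, 174, 157, 136, 137, 149, 155, 154, 156, 155, 155, 154, 156, 157, 151, 147, 135, 132, 143, 162, 171, 166, 146, 127, 117, 117, 118, 118, 120, 117, 115, 118, 122, 126, 142, 162, 177]
row 130 [183, 181, 181, 182, 181, 174, 155, 126, 104, 102, 99, 97, 98, 106, 127, 146, 150, 135, 122, 123, 131, 139, 14
[... 3116 characters left out ...]
1, 180, 171, 153, 126, 107, 104, 120, 142, 150, 140, 123, 112, 108, 108, 109, 111, 113, 113, 114, 114, 116, 117, 117, 118, 119, 118, 119, 119, 118, 117, 117, 117, 113, 116, 115, 115, 117, 140, 164, 177, 181, 182, 182, 182]
row 146 [180, 180, 180, 180, 174, 160, 138, 115, 107, 111, 126, 144, 157, 162, 156, 143, 130, 122, 118, 118, 118, 119, 118, 119, 119, 119, 119, 120, 119, 120, 122, 125, 133, 142, 142, 133, 122, 119, 137, 162, 175, 179, 181, 180, 181, 180]
row 150 [178, 178, 179, 178, 177, 175, 166, 151, 132, 119, 113, 112, 111, 117, 128, 143, 157, 165, 168, 170, 170, 170, 168, 164, 161, 163, 165, 167, 165, 163, 157, 148, 136, 123, 118, 123, 138, 154, 168, 176, 178, 179, 179, 179, 178, 179]
```

I solve each rim centre by intersecting the edge rays with the known planes.

```bash
cat > rims.py <<'E'
from fit import *
import pickle
def cen(w,pts,z,r0=None):
    P=np.array([atz(w,q,z,True)[:2] for q in pts]);m=P.mean(0)
    if r0: s=least_squares(lambda c:np.hypot(*(P-c[:2]).T)-r0,m+[.005,0],x_scale=.001);return s.x,r0,s.fun*1e3
    s=least_squares(lambda c:np.hypot(*(P-c[:2]).T)-c[2],[*(m+[.004,0]),.006],x_scale=.001);return s.x[:2],s.x[2],s.fun*1e3
if __name__=="__main__":
  for T in (.192,.1937,.195):
    print("lug top",T)
    w,st=pickle.load(open("f7.pkl","rb"));R=Ro.from_rotvec(st["orientation"]).as_matrix()[:2,:2];r=.00626
    a=cen(w,[(247,152.9),(229.5,138),(264.4,138),(233,146),(261,146),(237.9,150),(257,150),(247,117.6)],T);print("f7 lugtop",a)
    e=cen(w,[(240,135.1),(244,138.7),(247,139.5),(250,140),(254,138.7),(239.1,134)],T-.045,r);print("eyebot",e)
    l=cen(w,[(244,133.6),(247,135.05),(250,135.7),(254,135.4)],T-.048,r);print("lowlug",l)
    print("  eye rel lowlug (tool mm)",R.T@(e[0]-l[0])*1e3,"rel toplug",R.T@(e[0]-a[0])*1e3)
    w,st=pickle.load(open("f8.pkl","rb"));R=Ro.from_rotvec(st["orientation"]).as_matrix()[:2,:2]
    a=cen(w,[(246.5,122.7),(247,156.3),(228.7,138),(263.3,142)],T);print("f8 lugtop",a)
    b=cen(w,[(232.3,142),(234.6,146),(238.8,150),(247,152.2),(255.4,150),(259.5,146)],T-.012,r);print("lugbot",b)
    e=cen(w,[(235.8,142),(239.4,146),(247.5,149),(256.3,146)],T-.015,r);print("eyetop",e)
    print("  eye rel lugbot",R.T@(e[0]-b[0])*1e3,"rel lugtop",R.T@(e[0]-a[0])*1e3)
E
python3 rims.py
```

```text
lug top 0.192
f7 lugtop (array([ 0.6237, -0.1216]), np.float64(0.006434018722532094), array([ 0.0511, -0.0025, -0.0621,  0.0106, -0.0197, -0.0799,  0.0735,
        0.029 ]))
eyebot (array([ 0.6219, -0.1213]), 0.00626, array([-0.0745,  0.0908, -0.0212,  0.1106, -0.1227, -0.0224]))
lowlug (array([ 0.6238, -0.1217]), 0.00626, array([ 0.0184, -0.0198, -0.0091,  0.0132]))
  eye rel lowlug (tool mm) [-1.727  -0.6772] rel toplug [-1.6448 -0.5965]
f8 lugtop (array([ 0.6238, -0.1216]), np.float64(0.00630630783250358), array([-0.0675, -0.0707,  0.0659,  0.0722]))
lugbot (array([ 0.6232, -0.1216]), 0.00626, array([ 0.0403, -0.0293,  0.0137, -0.0439,  0.0471, -0.0047]))
eyetop (array([ 0.6242, -0.1218]), 0.00626, array([-0.0954,  0.0173,  0.1343, -0.115 ]))
  eye rel lugbot [0.9919 0.3488] rel lugtop [0.3431 0.197 ]
lug top 0.1937
f7 lugtop (array([ 0.6239, -0.1216]), np.float64(0.006332003613290831), array([ 0.0503, -0.0025, -0.0612,  0.0105, -0.0194, -0.0786,  0.0723,
        0.0285]))
eyebot (array([ 0.6222, -0.1214]), 0.00626, array([-0.0766,  0.0981, -0.0131,  0.1121, -0.133 , -0.0303]))
lo
[... 649 characters left out ...]
04,  0.0103, -0.0191, -0.0776,  0.0714,
        0.0281]))
eyebot (array([ 0.6224, -0.1214]), 0.00626, array([-0.0782,  0.1035, -0.007 ,  0.1133, -0.1407, -0.0363]))
lowlug (array([ 0.6242, -0.1217]), 0.00626, array([ 0.0123, -0.0149, -0.0034,  0.0076]))
  eye rel lowlug (tool mm) [-1.6832 -0.6366] rel toplug [-1.5926 -0.5737]
f8 lugtop (array([ 0.6243, -0.1217]), np.float64(0.006131178784897786), array([-0.0656, -0.0687,  0.0641,  0.0702]))
lugbot (array([ 0.6238, -0.1217]), 0.00626, array([-0.0226, -0.0416,  0.0431,  0.0011,  0.042 , -0.0676]))
eyetop (array([ 0.6248, -0.1218]), 0.00626, array([-0.1176,  0.0291,  0.1572, -0.1352]))
  eye rel lugbot [0.9354 0.3405] rel lugtop [0.4615 0.2108]
```

The rim fits put the eye bottom at about (+0.1, −0.2) mm and the eye top at (+0.6, +0.25) mm from the pin axis, so I need roughly −0.4 mm in x. The vertical force went from about −2.0 N to −1.1 N on insertion, so I check the force and moment for light contact.

Request:
drive_tool(motion=[{"hand": 1,"x": -0.0004,"y": 0,"z": 0,"ax": 0,"ay": 0,"az": 0},{"hand": 1,"x": 0,"y": 0,"z": 0,"ax": 0,"ay": 0,"az": 0},{"hand": 1,"x": 0,"y": 0,"z": 0,"ax": 0,"ay": 0,"az": 0}])

```text
time_s: 11.55
ee_pos: [0.5601, -0.1373, 0.1827]
orientation: [-3.129, -0.28, 0.0]
force: [0.1, -0.7, -1.7]
finger_gap: 0.0206
```

```bash
cat > ft.py <<'E'
from h import *
np.set_printoptions(precision=4,suppress=True)
F=[];P=[]
for _ in range(6):
    w=env.grab_frame("wrist");s=env.get_state();F.append([*s["force"],*s["moment"]]);P.append([*s["ee_pos"],*s["orientation"]])
print("F",np.mean(F,0),np.std(F,0)/2.4);print("P",np.mean(P,0),np.std(P,0)/2.4)
R=Ro.from_rotvec(s["orientation"]).as_matrix();print("tool M",R.T@np.mean(F,0)[3:])
E
python3 ft.py; python3 - <<'E'
import pickle
for n in ("f5","f6","f7","f8"):
    s=pickle.load(open(f"{n}.pkl","rb"))[1];print(n,s["force"].round(2),s["moment"].round(3),s["ee_pos"].round(4))
E
```

```text
F [-0.1466  0.0208 -1.9747 -0.0123  0.0151  0.0036] [0.1815 0.2817 0.2631 0.0155 0.0107 0.0102]
P [ 0.5602 -0.1373  0.1827 -1.043  -0.0935  0.    ] [0.     0.     0.     1.2292 0.1102 0.    ]
tool M [-0.0094 -0.017  -0.0036]
f5 [ 0.1   0.2  -1.73] [ 0.035  0.011 -0.023] [ 0.5095 -0.1363  0.2051]
f6 [-0.11 -0.4  -2.75] [-0.004  0.019  0.004] [ 0.5118 -0.1465  0.1839]
f7 [ 0.16 -0.07 -1.24] [-0.045  0.022 -0.012] [ 0.5586 -0.1371  0.1819]
f8 [ 0.19  0.14 -0.95] [0.005 0.063 0.039] [ 0.5605 -0.1372  0.1827]
```

The mean Fz is −1.97 N, which is just the gate's weight, and the moments are near zero, so there is no contact. One last alignment check.

```bash
python3 - <<'E'
from rims import *
fs=[env.grab_frame("wrist") for _ in range(4)]
w=dict(fs[-1]);im=np.mean([f["image"].astype(float) for f in fs],0);w["image"]=im.clip(0,255).astype(np.uint8)
g=cv2.cvtColor(im.astype(np.float32),cv2.COLOR_RGB2GRAY)
st=env.get_state();R=Ro.from_rotvec(st["orientation"]).as_matrix()[:2,:2]
# crossings at half level 145, radially outward from hole centre in the dark lower part
from scipy.ndimage import map_coordinates
c=np.array([247.,140.]);L=[[],[],[]]
for a in np.radians(np.arange(15,166,10)):
    rr=np.arange(0,24,.05);u=c[0]+rr*np.cos(a);v=c[1]+rr*np.sin(a);p=map_coordinates(g,[v,u],order=1)
    k=np.where(np.diff(p>143)!=0)[0];k=[i for i in k if rr[i]>2]
    if len(k)==3:
        for j in range(3): L[j].append((u[k[j]],v[k[j]]))
    print(round(np.degrees(a)),[round(float(rr[i]),1) for i in k])
T=.1936
for n,P,z in(("eyetop",L[0],T-.015),("lugbot",L[1],T-.012),("lugtop",L[2],T)):
    if len(P)>2:
        x=cen(w,P,z,.00626);print(n,x[0],np.abs(x[2]).max());
        if n=="eyetop": e=x[0]
        else: print("  eye rel",n,R.T@(e-x[0])*1e3)
save(w,"w9.png",(222,105,276,165),10)
E
```

```text
15 [15.9]
25 [16.2]
35 [16.0]
45 [10.9, 11.6, 15.8]
55 [9.8, 11.7, 15.9]
65 [9.5, 11.2, 15.9]
75 [9.2, 11.0, 15.8]
85 [9.1, 11.2, 16.1]
95 [8.7, 11.2, 16.2]
105 [8.7, 11.2, 16.2]
115 [8.8, 11.4, 16.7]
125 [9.2, 11.9, 16.9]
135 [9.8, 12.0, 17.1]
145 [10.2, 12.1, 17.8]
155 [10.9, 12.7, 18.0]
165 [11.9, 13.5, 18.1]
eyetop [ 0.624  -0.1218] 0.1404902490279702
lugbot [ 0.6237 -0.1217] 0.20994805530540755
  eye rel lugbot [0.3238 0.1909]
lugtop [ 0.6239 -0.1216] 0.09125554829837648
  eye rel lugtop [0.114  0.1662]
```

View pics/w9.png

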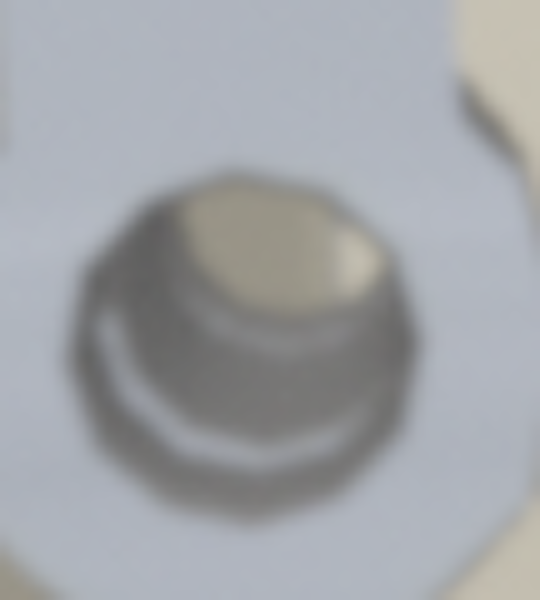

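The view (10x, offset 222,105) shows nested rims: a thin upper crescent at y≈455 and a thin lower one at y≈345, with clear sight through all three holes. The remaining offset is about 0.2–0.4 mm. I hand in.

```bash
python3 -c "
from bench import env
print(env.job_done(), env.get_state()['time_s'])"
```

```text
the job is handed in; nothing more can be done
the job is handed in; nothing more can be done
```

I picked the gate up by its pad at 60 N, lifted it and brought its eye upright between the fork lugs from the open side. I handed the job in while still holding it there, at about 12.5 s on the robot's clock.

- **Alignment:** the last wrist picture looks straight through all three holes. The eye's top rim is about 0.2–0.4 mm off the upper lug's hole, against about 1 mm of clearance around the pin. I only measured the eye's bottom rim before the final moves; carried forward, it is within about 0.3 mm of the lower lug.
- **Contact:** the mean vertical force was −1.97 N, which is just the gate's weight, and the moments were near zero. The gate was not touching the lugs.
- **Tilt:** the rim fits suggest the gate may lean by up to about 1°. I left it, because that is within the pin's clearance.

**Checks that disagreed:**
- **Eye height:** the fits from the pictures put the eye about 3 mm lower than the arm's own position reading. I used the picture-based value relative to the lugs, which leaves about 2.5 mm above the eye and 3.5 mm below.
- **Clamp height:** I first assumed the lug top was at 0.22 m, but it measured about 0.194 m. I corrected this before inserting the gate.
- **First moves:** the first two move calls were refused because their rows lacked some keys, and the arm did not move.

I planned the moves to stay clear of the other things on the bench, but I took no overall picture at the end to confirm they had not shifted.

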